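# Press the switch-check sequence on an oven control panel

## Task

Run the switch check on the black oven control panel in its test jig: with the fingertips, gently press the yellow button all the way in so that it stays down, then the blue one, then the green one, in that order. Leave the red button out, never pull a button up, and do not turn the silver knobs or disturb the loose spare knob, marker and tape. Finish with the hand clear of everything.

Things in the scene. Friction and masses are not known exactly. Their poses are not given: they have to be found in the camera images.
- panel: Fixed jig 190 x 410 x 18 mm with a black panel 165 x 370 mm face up on it, face 32 mm above the bench. Origin: on the bench under its centre; y along the long side, z up. Four buttons in a row at x = +42 mm, y = +-43 and +-129 mm (colours in any order); three silver knobs at x = -42 mm, y = 0 and +-90 mm. Four orange corner blocks 38 mm high at x = +-75, y = +-194 mm.
- yellow_switch: Fixed housing of the yellow push button: flat steel ring, 40 mm across and 4 mm high, on the panel face. Origin: centre of its underside, 32 mm above the bench; z up.
- yellow_top (a point): Centre of the top face of the yellow round button cap, 28 mm across. The cap stands about 18 mm above its steel ring when out (top about 54 mm above the bench) and about 6 mm when fully in (42 mm).
- yellow (a joint): Travel of the yellow button in m: about 0 (+-0.0015) when out, grows as it is pressed straight down, 0.012 at its stop; counted as pressed in beyond 0.008. It resists with about 3 N all the way, has no return spring and stays where it is left. Negative: pulled up.
- blue_switch: Fixed housing of the blue push button: flat steel ring, 40 mm across and 4 mm high, on the panel face. Origin: centre of its underside, 32 mm above the bench; z up.
- blue_top (a point): Centre of the top face of the blue round button cap, 28 mm across. The cap stands about 18 mm above its steel ring when out (top about 54 mm above the bench) and about 6 mm when fully in (42 mm).
- blue (a joint): Travel of the blue button in m: about 0 (+-0.0015) when out, grows as it is pressed straight down, 0.012 at its stop; counted as pressed in beyond 0.008. It resists with about 3 N all the way, has no return spring and stays where it is left. Negative: pulled up.
- green_switch: Fixed housing of the green push button: flat steel ring, 40 mm across and 4 mm high, on the panel face. Origin: centre of its underside, 32 mm above the bench; z up.
- green_top (a point): Centre of the top face of the green round button cap, 28 mm across. The cap stands about 18 mm above its steel ring when out (top about 54 mm above the bench) and about 6 mm when fully in (42 mm).
- green (a joint): Travel of the green button in m: about 0 (+-0.0015) when out, grows as it is pressed straight down, 0.012 at its stop; counted as pressed in beyond 0.008. It resists with about 3 N all the way, has no return spring and stays where it is left. Negative: pulled up.
- red_switch: Fixed housing of the red push button: flat steel ring, 40 mm across and 4 mm high, on the panel face. Origin: centre of its underside, 32 mm above the bench; z up.
- red_top (a point): Centre of the top face of the red round button cap, 28 mm across. The cap stands about 18 mm above its steel ring when out (top about 54 mm above the bench) and about 6 mm when fully in (42 mm).
- red (a joint): Travel of the red button in m: about 0 (+-0.0015) when out, grows as it is pressed straight down, 0.012 at its stop; counted as pressed in beyond 0.008. It resists with about 3 N all the way, has no return spring and stays where it is left. Negative: pulled up.
- knob_left_mark (a point): Outer end of the black pointer line on top of the left knob of the panel (left is the +y end; silver, 38 mm across with a 46 mm black skirt, 22 mm high, top 54 mm above the bench), 18 mm from its axis. The knob turns freely about the vertical if pushed at its side; not to be turned.
- knob_middle_mark (a point): Outer end of the black pointer line on top of the middle knob of the panel (left is the +y end; silver, 38 mm across with a 46 mm black skirt, 22 mm high, top 54 mm above the bench), 18 mm from its axis. The knob turns freely about the vertical if pushed at its side; not to be turned.
- knob_right_mark (a point): Outer end of the black pointer line on top of the right knob of the panel (left is the +y end; silver, 38 mm across with a 46 mm black skirt, 22 mm high, top 54 mm above the bench), 18 mm from its axis. The knob turns freely about the vertical if pushed at its side; not to be turned.
- spare_knob: Loose spare silver knob, 46 mm across, 22 mm high, standing on the bench beside the panel's +y end. Origin: centre of its underside. Leave alone.
- marker: Loose orange marker pen with black cap, 135 x 18 x 18 mm, lying on the bench on the robot's side of the panel. Origin: underside, 2.5 mm from mid-length; x along the pen. Leave alone.
- tape: Loose brown roll of tape, 90 mm across, 24 mm high, 72 mm hole, flat on the bench beside the panel's -y end. Origin: centre of its underside. Leave alone.

How it is judged:
By the outcome, as a careful person would: the job done as asked, in the order asked, and still so for the second after the job is handed in, with the robot touching nothing.
It also fails if it takes over 48 s, if anything falls off the work surface, if the arm or the gripper's body presses on something with over 40 N, if the wrist force passes 120 N, or if a joint passes its speed limit or range.

## Robot

A 7-joint arm with a two-finger parallel gripper is mounted at the origin on the work surface. World frame = base frame: x ahead of the robot, y to its left, z up, the work surface at z = 0. Lengths are in m, angles in rad, forces in N, time in s.
With the tool pointing down it reaches from about 0.425 to 0.875 m from the base axis. Payload 4.7 kg.
Tool frame: the origin (TCP) lies on the centre line of the jaws, within the pads' length; the fingertips stand 8 mm ahead of it and the grasp point (between the pads) lies 11 mm behind it; z points along the fingers, y is the direction in which the jaws open and shut (so a half turn about z gives the same grasp; the last joint's range is limited). The gripper opens to 87 mm and grips with 3 to 60 N. Pads are 19 mm wide; open, the fingers measure 117 mm over their backs; the gripper's body (75 mm by 190 mm) begins 51 mm behind the grasp point.
Start: joints at [1.34, 0.321, -0.07, 1.45, 0.023, 1.371, -0.057], TCP at [0.158, -0.631, 0.231] pointing down, gripper open.
Joint ranges: [-2.86, 2.86], [-0.3, 2.09], [-1.38, 1.24], [0.06, 2.45], [-1.56, 4.7], [0.09, 2.05], [-2.69, 2.69]. Speed limits (rad/s): [2.57, 2.57, 3.14, 3.14, 3.14, 3.14, 3.14].

## Interface

Orientations are given as a rotation vector (axis times angle).
In Python, from bench import r gives the robot as it stands.
- The arm moves only by the tool step_arm, never from a script. Its argument "commands" is text: rows parted by semicolons, each of 6 numbers parted by spaces: the shift along the world's x, y, z in mm, then the turn, a rotation vector about the world's x, y, z in rad. A call has exactly 8 rows; each row shifts and turns the commanded pose from where the row before left it; what a row does not reach is not made up. A row lasts 1/8 s, in which the tool goes at most 62.5 mm and 10.7 degrees, less where a joint would pass 70% of its speed; a pose out of reach is approached as far as the arm can. A call is refused whole if a number of a shift passes 62.5 or a number of a turn 0.188, either way. A call with a gripper value outside its range is refused whole. "grip" is the opening, from -1 (shut) to 1 (fully open), set as the call begins (left out, the last holds). The fingers move at their own pace and stop on an object; "newtons" is the grip in N (left out, the last holds). Time passes only in rows, so rows that do not move let the fingers close, or fill a call up. It gives the time, the measured TCP pose, the force and the opening at its end, in the units of the state.
- r.get_obs(): the state, without advancing time (a new reading comes with each control period).
- r.get_image(name): name is "side" or "top" or "wrist"; returns a dict with "image" (384x512x3 uint8, red, green, blue), "camera_matrix" (3x3 intrinsics, pixels), "R" (3x3) and "t" (3): a world point X has camera coordinates R X + t; the wrist camera has in their place "hand_eye" (4x4, takes a point from camera to tool coordinates, whose origin is the TCP and whose axes are the flange's). Camera axes: x right, y down, z forward; pixel columns grow to the right and rows downward; lengths in m; the calibration is good to about 2 mm. A picture is of the moment at which its call begins: read the wrist's pose just before it. There is no depth.
- r.sign_off(): hands the job in, once; it reports no verdict.
The state is a dict: "time": time; "joint_positions": joint angles; "qvel": joint speeds; "joint_efforts": joint torques, N m; "ee_pos": TCP position; "orientation": TCP orientation; "wrist_force": force on the tool from outside, world axes, zero at the start; "wrist_torque": the same for the moment, N m; "finger_gap": opening from 0.0 (shut) to 1.0 (fully open).
Only numpy, scipy, OpenCV 4.12 (cv2) and the standard library are available. Lean on these libraries where they do the work, as an engineer would, in place of code of your own. Each camera call takes 0.05 s, during which the arm holds its last target.

## Working session

There is one attempt and no reset: what is moved stays moved. The work goes in short steps, Python scripts to look and compute and a tool call to move; the robot and the scene stay as the last step left them, time stands still between calls to the robot, and variables do not carry over. Pictures are saved under pics/ and viewed, and the job is handed in when it is done.

Besides the shell and the picture viewer there is one more tool, called after "Call:" as name(argument=value, ...) on one line, values as JSON. step_arm: Moves the arm, as the interface text tells. Its arguments: {"type":"object","properties":{"commands":{"type":"string"},"grip":{"type":"number"},"newtons":{"type":"number"}},"required":["commands"]}

```bash
mkdir -p pics; ls
python3 - <<'E'
from bench import r
import cv2,numpy as np
o=r.get_obs();print({k:np.round(v,3) for k,v in o.items()})
for n in["top","side"]:
    d=r.get_image(n);cv2.imwrite(f"pics/{n}0.png",d["image"][:,:,::-1]);np.savez(f"{n}0.npz",**d)
    print(n,d["camera_matrix"],d["R"],d["t"])
E
```

```text
pics
{'time': np.float64(0.0), 'joint_positions': array([ 1.34 ,  0.322, -0.07 ,  1.452,  0.023,  1.371, -0.057]), 'qvel': array([ 0.001,  0.002, -0.   , -0.   , -0.001, -0.002, -0.001]), 'joint_efforts': array([ 0.0000e+00, -4.9128e+01, -4.0400e-01, -3.1253e+01, -6.4000e-02,
        4.4000e-02,  0.0000e+00]), 'ee_pos': array([ 0.157, -0.63 ,  0.229]), 'orientation': array([-3.116e+00, -3.830e-01,  1.000e-03]), 'wrist_force': array([ 0.624,  0.796, -0.329]), 'wrist_torque': array([-0.016,  0.014, -0.016]), 'finger_gap': np.float64(1.001)}
top [[429.55285802   0.         256.67328948]
 [  0.         429.55285802 193.00154322]
 [  0.           0.           1.        ]] [[ 0.02850454 -0.99941156 -0.01907926]
 [-0.98019721 -0.0242045  -0.19653899]
 [ 0.19596154  0.02430369 -0.98031036]] [0.01211066 0.5359564  0.91447519]
side [[355.95909573   0.         249.21510344]
 [  0.         355.95909573 185.98121925]
 [  0.           0.           1.        ]] [[-0.95645885 -0.29179295 -0.00658341]
 [-0.18977575  0.63888053 -0.74553124]
 [ 0.22174678 -0.71182058 -0.66643816]] [0.50149421 0.15167223 0.67081164]
```

View pics/top0.png

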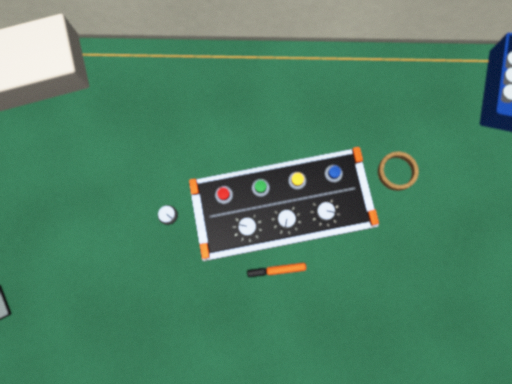

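View pics/side0.png

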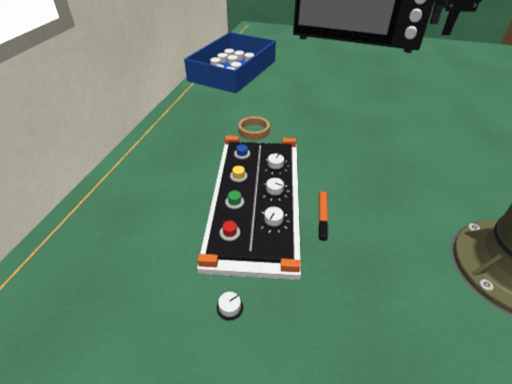

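The top view shows the panel's buttons from left to right (+y to -y): red (223,194), green (261,187), yellow (298,179), blue (334,173). The knobs are below them at about y=210–227. The spare knob is at (167,214), the marker at (277,270) and the tape at (399,170). The side view agrees. Next I'll measure positions by colour.

```bash
cat > h.py <<'E'
import numpy as np,cv2
H={'red':[(0,8),(172,180)],'green':[(40,75)],'yellow':[(20,33)],'blue':[(105,125)]}
def caps(img,roi):
    hsv=cv2.cvtColor(img,cv2.COLOR_RGB2HSV);out={}
    for c,rs in H.items():
        m=np.zeros(img.shape[:2],np.uint8)
        for a,b in rs: m|=cv2.inRange(hsv,(a,120,90),(b,255,255))
        k=np.zeros_like(m);x0,y0,x1,y1=roi;k[y0:y1,x0:x1]=255;m&=k
        n,l,s,ct=cv2.connectedComponentsWithStats(m)
        out[c]=[(tuple(np.round(ct[i],1)),int(s[i,4]),s[i,:4].tolist()) for i in range(1,n) if s[i,4]>25]
    return out
def ray(d,px):
    K,R,t=d["camera_matrix"],d["R"],d["t"]
    return -R.T@t, R.T@np.linalg.solve(K,[px[0],px[1],1.])
def plane(d,px,z):
    o,v=ray(d,px);return o+v*(z-o[2])/v[2]
def tri(ds,pxs):
    A=np.zeros((3,3));b=np.zeros(3)
    for d,p in zip(ds,pxs):
        o,v=ray(d,p);v=v/np.linalg.norm(v);P=np.eye(3)-np.outer(v,v);A+=P;b+=P@o
    return np.linalg.solve(A,b)
E
python3 - <<'E'
from h import *
T=np.load("top0.npz");S=np.load("side0.npz")
a=caps(T["image"],(205,150,350,210));b=caps(S["image"],(215,140,255,245))
P={}
for c in H:
    print(c,a[c],b[c])
    if a[c] and b[c]:
        p=max(a[c],key=lambda q:q[1])[0];q=max(b[c],key=lambda q:q[1])[0]
        P[c]=plane(T,p,.052)
        print(' top@52',P[c].round(4),'side@50',plane(S,q,.050).round(4),'tri',tri([T,S],[p,q]).round(4))
c=list(P);print([np.linalg.norm(P[c[i]]-P[c[i+1]]).round(4) for i in range(3)],np.linalg.norm(P['red']-P['blue']))
# orange corners
hsv=cv2.cvtColor(T["image"],cv2.COLOR_RGB2HSV);m=cv2.inRange(hsv,(5,150,120),(14,255,255))
n,l,s,ct=cv2.connectedComponentsWithStats(m)
for i in range(1,n):
    if s[i,4]>20: print('orange',ct[i].round(1),s[i,4],plane(T,ct[i],.036).round(4))
E
```

```text
red [((np.float64(222.9), np.float64(193.3)), 108, [218, 188, 11, 12])] [((np.float64(229.2), np.float64(227.7)), 195, [222, 220, 15, 17])]
 top@52 [0.5331 0.1027 0.052 ] side@50 [0.5323 0.1041 0.05  ] tri [0.5333 0.1029 0.0487]
green [((np.float64(249.4), np.float64(158.2)), 1741, [205, 150, 132, 26]), ((np.float64(260.2), np.float64(186.1)), 98, [255, 181, 11, 11])] [((np.float64(234.0), np.float64(196.3)), 136, [228, 190, 13, 15])]
 top@52 [0.6167 0.0454 0.052 ] side@50 [0.5516 0.0187 0.05  ] tri [0.5753 0.0411 0.079 ]
yellow [((np.float64(297.2), np.float64(178.8)), 110, [292, 173, 11, 12])] [((np.float64(238.1), np.float64(171.2)), 143, [232, 165, 13, 14])]
 top@52 [ 0.5708 -0.0645  0.052 ] side@50 [ 0.5694 -0.0624  0.05  ] tri [ 0.571  -0.0649  0.0479]
blue [((np.float64(334.4), np.float64(171.3)), 120, [329, 165, 12, 13])] [((np.float64(241.6), np.float64(149.2)), 109, [236, 144, 12, 12])]
 top@52 [ 0.5903 -0.1487  0.052 ] side@50 [ 0.5878 -0.1454  0.05  ] tri [ 0.5904 -0.1496  0.0469]
[np.float64(0.1013), np.float64(0.1191), np.float64(0.0864)] 0.2577681807005087
orange [357.  154.2] 105 [ 0.6366 -0.2039  0.036 ]
orange [193.6 186.4] 100 [0.5508 0.1728 0.036 ]
orange [372.9 217. ] 102 [ 0.4902 -0.237   0.036 ]
orange [204.6 249.8] 50 [0.4063 0.1397 0.036 ]
orange [285.7 268.5] 295 [ 0.3702 -0.0422  0.036 ]
```

Red to blue measures 257.8 mm against 258 expected, and the buttons lie on one line. Heights also agree. Yellow is at (0.571, -0.0645), blue at (0.590, -0.149), and green about (0.552, 0.0195); I took the last from the wrong blob first and will confirm it. I'll shut the hand and move above yellow.

Call:
step_arm(commands="26 35 0 0 0 0;26 35 0 0 0 0;26 35 0 0 0 0;26 35 0 0 0 0;26 35 0 0 0 0;26 35 0 0 0 0;26 35 0 0 0 0;26 35 0 0 0 0", grip=-1, newtons=20)

```text
time: 1.1
ee_pos: [0.366, -0.3492, 0.2303]
orientation: [-3.118, -0.384, 0.001]
wrist_force: [-0.1, 0.2, 0.1]
finger_gap: 0.175
```

Call:
step_arm(commands="26 36 -10 0 0 0;26 36 -10 0 0 0;26 36 -10 0 0 0;26 36 -10 0 0 0;26 36 -10 0 0 0;26 36 -10 0 0 0;26 36 -10 0 0 0;24 34 -10 0 0 0")

```text
time: 2.1
ee_pos: [0.572, -0.0634, 0.1499]
orientation: [-3.118, -0.384, 0.001]
wrist_force: [-0.3, -0.4, 0.6]
finger_gap: 0.005
```

Run:
```python
from bench import r
from h import *
from scipy.spatial.transform import Rotation as Ro
T=np.load("top0.npz");S=np.load("side0.npz")
print('green',plane(T,(260.2,186.1),.052),tri([T,S],[(260.2,186.1),(234.0,196.3)]))
o=r.get_obs();print({k:np.round(v,4) for k,v in o.items()})
Rt=Ro.from_rotvec(o["orientation"]).as_matrix();print(Rt.round(3))
w=r.get_image("wrist");cv2.imwrite("pics/w1.png",w["image"][:,:,::-1]);print(w["hand_eye"],w["camera_matrix"])
s=r.get_image("side");cv2.imwrite("pics/s1.png",s["image"][:,:,::-1])
```

```text
green [0.55182558 0.0188781  0.052     ] [0.5518968  0.01885987 0.05020195]
{'time': np.float64(2.1), 'joint_positions': array([ 0.584 ,  0.2705, -0.6023,  1.7261,  0.1634,  1.196 , -1.3875]), 'qvel': array([-0.5084,  0.4409, -0.1348, -0.2801,  0.2972, -0.057 , -0.7118]), 'joint_efforts': array([  1.7755, -41.9171,  -4.9575, -28.1009,  -0.4753,   0.0655,
         0.7331]), 'ee_pos': array([ 0.572 , -0.0634,  0.1499]), 'orientation': array([-3.118e+00, -3.836e-01,  9.000e-04]), 'wrist_force': array([-0.3177, -0.3736,  0.6115]), 'wrist_torque': array([-0.0231, -0.0353, -0.0044]), 'finger_gap': np.float64(0.0046)}
[[ 0.97   0.242 -0.001]
 [ 0.242 -0.97   0.   ]
 [-0.001 -0.    -1.   ]]
[[-5.23902964e-04 -9.67017542e-01 -2.54709243e-01  7.07163446e-02]
 [ 9.99999836e-01 -5.65122145e-04  8.86506866e-05 -1.01749460e-03]
 [-2.29668603e-04 -2.54709155e-01  9.67017680e-01 -1.53621616e-01]
 [ 0.00000000e+00  0.00000000e+00  0.00000000e+00  1.00000000e+00]] [[275.45326452   0.         259.05378393]
 [  0.         275.45326452 189.90703699]
 [  0.           0.           1.        ]]
```

View wrist.

View pics/w1.png

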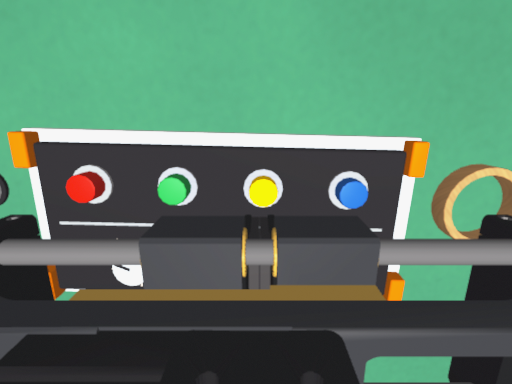

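View pics/s1.png

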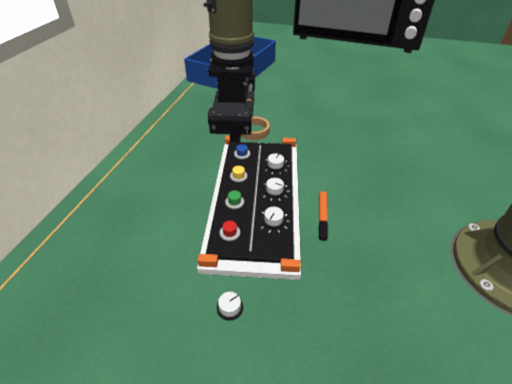

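Run:
```python
from bench import r
from h import *
from scipy.spatial.transform import Rotation as Ro
o=r.get_obs();print(o["time"],o["ee_pos"].round(4),o["qvel"].round(3))
Rt=Ro.from_rotvec(o["orientation"]).as_matrix()
w=r.get_image("wrist");K=w["camera_matrix"];X=np.eye(4);X[:3,:3]=Rt;X[:3,3]=o["ee_pos"]
C=X@w["hand_eye"];d={"camera_matrix":K,"R":C[:3,:3].T,"t":-C[:3,:3].T@C[:3,3]}
for c,l in caps(w["image"],(0,0,512,384)).items():
    for q in l:
        if q[1]>200 : print(c,q,plane(d,q[0],.052).round(4))
```

```text
2.2 [ 0.5724 -0.0585  0.1492] [ 0.045 -0.035  0.051  0.015  0.017  0.034  0.049]
red ((np.float64(89.7), np.float64(187.3)), 919, [71, 172, 39, 32]) [0.5391 0.0991 0.052 ]
green ((np.float64(263.5), np.float64(75.4)), 74456, [0, 0, 512, 238]) [ 0.6748 -0.0346  0.052 ]
green ((np.float64(178.6), np.float64(190.5)), 760, [163, 175, 32, 32]) [0.557  0.0174 0.052 ]
green ((np.float64(481.0), np.float64(205.6)), 1684, [458, 180, 49, 54]) [ 0.6145 -0.2645  0.052 ]
green ((np.float64(437.3), np.float64(281.9)), 2083, [404, 266, 68, 35]) [ 0.5277 -0.2579  0.052 ]
green ((np.float64(407.8), np.float64(369.3)), 2034, [365, 357, 87, 25]) [ 0.4152 -0.2715  0.052 ]
yellow ((np.float64(268.1), np.float64(192.9)), 679, [255, 178, 28, 31]) [ 0.5758 -0.0649  0.052 ]
yellow ((np.float64(239.5), np.float64(293.7)), 3517, [70, 285, 314, 16]) [ 0.4627 -0.0641  0.052 ]
blue ((np.float64(357.0), np.float64(195.7)), 765, [341, 181, 33, 31]) [ 0.5942 -0.147   0.052 ]
```

The wrist view shows the shut fingers at about (260,250) and yellow at (268,193). It agrees with the other views to within about 4 mm. I'll let the arm settle while lowering to a TCP height of 0.085, about 23 mm above the cap.

Call:
step_arm(commands="0 0 -15 0 0 0;0 0 -15 0 0 0;0 0 -15 0 0 0;0 0 -10 0 0 0;0 0 -10 0 0 0;0 0 0 0 0 0;0 0 0 0 0 0;0 0 0 0 0 0")

```text
time: 3.25
ee_pos: [0.572, -0.0646, 0.0862]
orientation: [3.118, 0.384, 0.002]
wrist_force: [-0.5, -0.7, 0.4]
finger_gap: 0.005
```

Run:
```python
from bench import r
from h import *
for i in range(2):
    o=r.get_obs();print(o["time"],o["ee_pos"].round(4),o["qvel"].round(3),o["wrist_force"].round(2))
    s=r.get_image("side" if i else "top");cv2.imwrite(f"pics/b{i}.png",cv2.resize(s["image"][120:230,180:350,::-1],None,fx=4,fy=4))
```

```text
3.25 [ 0.572  -0.0646  0.0862] [ 0.    -0.     0.001  0.     0.    -0.     0.   ] [-0.46 -0.75  0.45]
3.3 [ 0.5719 -0.0647  0.0861] [-0.     0.001  0.001  0.001 -0.002  0.001 -0.   ] [-1.1   0.74  0.11]
```

View pics/b0.png

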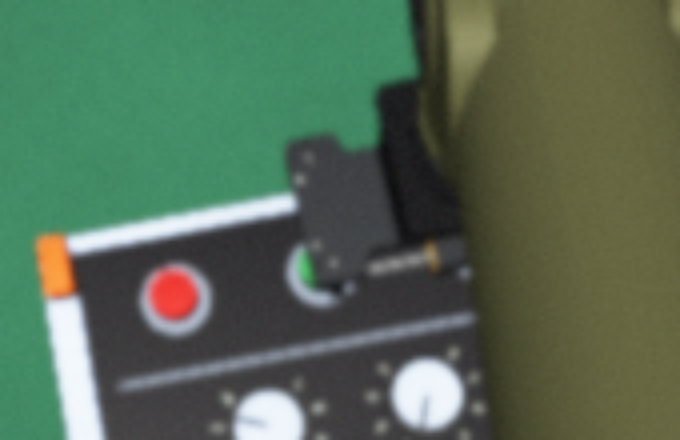

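View pics/b1.png

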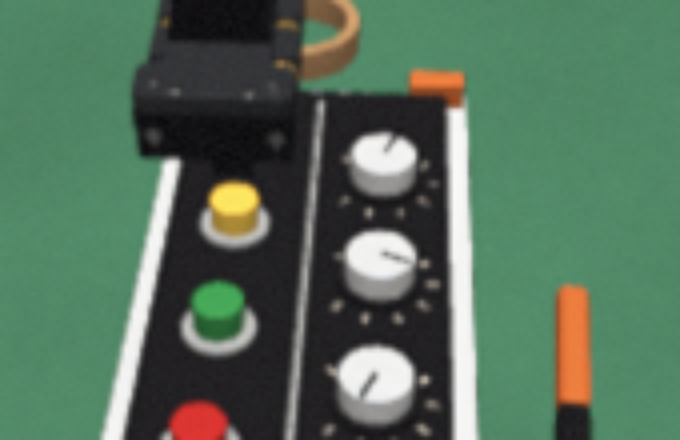

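The side view shows the fingertips centred above the yellow cap with clearance. I'll descend to contact.

Call:
step_arm(commands="0 0 -6 0 0 0;0 0 -6 0 0 0;0 0 -6 0 0 0;0 0 -2 0 0 0;0 0 -2 0 0 0;0 0 -2 0 0 0;0 0 -2 0 0 0;0 0 -2 0 0 0")

```text
time: 4.35
ee_pos: [0.5717, -0.0646, 0.0579]
orientation: [3.118, 0.384, 0.0]
wrist_force: [-0.8, 0.1, 3.3]
finger_gap: 0.006
```

Contact at about 3 N, as expected. I'll continue to the stop, expected at a TCP height near 0.050.

Call:
step_arm(commands="0 0 -1.5 0 0 0;0 0 -1.5 0 0 0;0 0 -1.5 0 0 0;0 0 -1.5 0 0 0;0 0 -1 0 0 0;0 0 -0.5 0 0 0;0 0 0 0 0 0;0 0 0 0 0 0")

```text
time: 5.35
ee_pos: [0.5717, -0.0646, 0.0505]
orientation: [3.118, 0.384, 0.0]
wrist_force: [-0.8, -1.1, 4.8]
finger_gap: 0.009
```

Call:
step_arm(commands="0 0 -0.5 0 0 0;0 0 -0.5 0 0 0;0 0 0 0 0 0;0 0 0 0 0 0;0 0 0 0 0 0;0 0 0 0 0 0;0 0 0 0 0 0;0 0 0 0 0 0")

```text
time: 6.35
ee_pos: [0.5717, -0.0646, 0.0504]
orientation: [3.117, 0.384, 0.0]
wrist_force: [-3.7, 0.3, 10.3]
finger_gap: 0.009
```

The stop is reached: 10 N, and no further motion for another 1 mm commanded. I'll lift straight up and move over to blue.

Call:
step_arm(commands="0 0 10 0 0 0;0 0 15 0 0 0;0 0 15 0 0 0;4 -16 0 0 0 0;5 -24 0 0 0 0;5 -24 0 0 0 0;5 -20 0 0 0 0;0 0 0 0 0 0")

```text
time: 7.35
ee_pos: [0.5904, -0.1515, 0.0886]
orientation: [3.119, 0.377, -0.001]
wrist_force: [0.1, 0.1, 0.3]
finger_gap: 0.009
```

Run:
```python
from bench import r
from h import *
s=r.get_image("side");o=r.get_obs();print(o["time"],o["ee_pos"].round(4),o["wrist_force"].round(2))
cv2.imwrite("pics/c.png",cv2.resize(s["image"][110:240,180:350,::-1],None,fx=4,fy=4))
```

```text
7.4 [ 0.5904 -0.1493  0.0887] [ 0.14 -0.24 -0.44]
```

View pics/c.png

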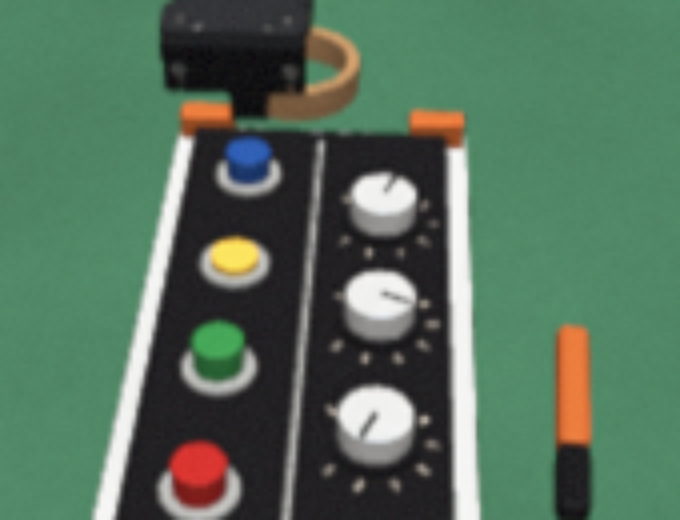

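The side view shows yellow fully down and staying, the other caps still up, and the hand centred over blue. Now I'll press blue.

Call:
step_arm(commands="0 0 -3 0 0 0;0 0 -8 0 0 0;0 0 -8 0 0 0;0 0 -4 0 0 0;0 0 -2 0 0 0;0 0 -2 0 0 0;0 0 -2 0 0 0;0 0 -2 0 0 0")

```text
time: 8.4
ee_pos: [0.5907, -0.1487, 0.0585]
orientation: [3.118, 0.383, 0.001]
wrist_force: [-0.6, 0.1, 2.9]
finger_gap: 0.007
```

Call:
step_arm(commands="0 0 -1.5 0 0 0;0 0 -1.5 0 0 0;0 0 -1.5 0 0 0;0 0 -1.5 0 0 0;0 0 -1 0 0 0;0 0 -0.5 0 0 0;0 0 0 0 0 0;0 0 0 0 0 0")

```text
time: 9.4
ee_pos: [0.5907, -0.1487, 0.0505]
orientation: [3.118, 0.384, 0.001]
wrist_force: [0.7, -0.3, 2.0]
finger_gap: 0.009
```

Call:
step_arm(commands="0 0 -0.5 0 0 0;0 0 -0.5 0 0 0;0 0 0 0 0 0;0 0 0 0 0 0;0 0 0 0 0 0;0 0 0 0 0 0;0 0 0 0 0 0;0 0 0 0 0 0")

```text
time: 10.4
ee_pos: [0.5907, -0.1487, 0.0505]
orientation: [3.118, 0.383, 0.0]
wrist_force: [-1.6, -0.2, 7.5]
finger_gap: 0.001
```

Stop reached at the same height. I'll lift and cross to green.

Call:
step_arm(commands="0 0 10 0 0 0;0 0 15 0 0 0;0 0 15 0 0 0;-4 20 0 0 0 0;-6 25 0 0 0 0;-6 25 0 0 0 0;-6 25 0 0 0 0;-6 25 0 0 0 0")

```text
time: 11.4
ee_pos: [0.5614, -0.026, 0.0893]
orientation: [-3.117, -0.386, 0.001]
wrist_force: [0.5, 0.0, -0.1]
finger_gap: 0.003
```

Call:
step_arm(commands="-6 25 0 0 0 0;-4 18 0 0 0 0;0 5 0 0 0 0;0 0 0 0 0 0;0 0 0 0 0 0;0 0 0 0 0 0;0 0 0 0 0 0;0 0 0 0 0 0")

```text
time: 12.4
ee_pos: [0.5525, 0.0191, 0.0896]
orientation: [3.118, 0.383, -0.0]
wrist_force: [-0.5, -0.1, -0.4]
finger_gap: 0.006
```

Run:
```python
from bench import r
from h import *
s=r.get_image("side");o=r.get_obs();print(o["time"],o["ee_pos"].round(4),o["wrist_force"].round(2))
cv2.imwrite("pics/d.png",cv2.resize(s["image"][110:240,180:350,::-1],None,fx=4,fy=4))
```

```text
12.45 [0.5525 0.0192 0.0896] [-0.07 -0.1  -0.29]
```

View pics/d.png

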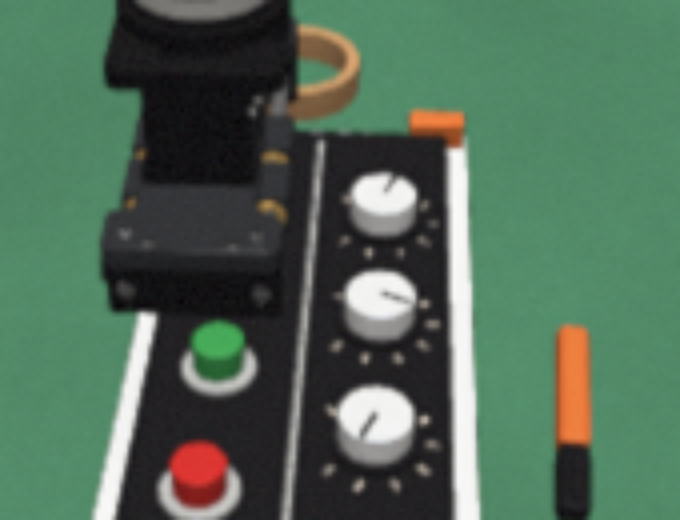

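The side view shows the hand centred above green (217,350 in the enlarged crop), with red still up and the knob pointers unchanged. Blue and yellow are hidden behind the hand for now. Next I'll press green.

Call:
step_arm(commands="0 0 -3 0 0 0;0 0 -8 0 0 0;0 0 -8 0 0 0;0 0 -4 0 0 0;0 0 -2 0 0 0;0 0 -2 0 0 0;0 0 -2 0 0 0;0 0 -2 0 0 0")

```text
time: 13.45
ee_pos: [0.5526, 0.0194, 0.0588]
orientation: [3.118, 0.384, 0.0]
wrist_force: [-1.4, -0.7, 3.7]
finger_gap: 0.006
```

Call:
step_arm(commands="0 0 -1.5 0 0 0;0 0 -1.5 0 0 0;0 0 -1.5 0 0 0;0 0 -1.5 0 0 0;0 0 -1 0 0 0;0 0 -0.5 0 0 0;0 0 -0.5 0 0 0;0 0 0 0 0 0")

```text
time: 14.45
ee_pos: [0.5525, 0.0194, 0.0505]
orientation: [-3.118, -0.383, -0.0]
wrist_force: [0.2, -0.5, 2.5]
finger_gap: 0.012
```

Call:
step_arm(commands="0 0 -0.5 0 0 0;0 0 -0.5 0 0 0;0 0 0 0 0 0;0 0 0 0 0 0;0 0 0 0 0 0;0 0 0 0 0 0;0 0 0 0 0 0;0 0 0 0 0 0")

```text
time: 15.45
ee_pos: [0.5526, 0.0194, 0.0504]
orientation: [3.118, 0.384, -0.0]
wrist_force: [-2.9, 0.2, 9.7]
finger_gap: 0.005
```

Stop reached at 9.7 N. I'll lift clear and back off.

Call:
step_arm(commands="0 0 10 0 0 0;0 0 15 0 0 0;0 0 25 0 0 0;0 0 30 0 0 0;0 0 30 0 0 0;0 0 30 0 0 0;0 0 30 0 0 0;0 0 10 0 0 0")

```text
time: 16.45
ee_pos: [0.5536, 0.0195, 0.2322]
orientation: [3.117, 0.383, 0.006]
wrist_force: [-0.2, -0.2, 0.5]
finger_gap: 0.002
```

Call:
step_arm(commands="-10 -30 0 0 0 0;-10 -40 0 0 0 0;-10 -40 0 0 0 0;-10 -40 0 0 0 0;-10 -40 0 0 0 0;-10 -40 0 0 0 0;-10 -40 0 0 0 0;-10 -40 0 0 0 0")

```text
time: 17.45
ee_pos: [0.4717, -0.2917, 0.2289]
orientation: [-3.118, -0.384, 0.001]
wrist_force: [-0.6, 0.7, 0.3]
finger_gap: 0.003
```

Call:
step_arm(commands="-10 -30 0 0 0 0;-10 -30 0 0 0 0;-5 -15 0 0 0 0;0 0 0 0 0 0;0 0 0 0 0 0;0 0 0 0 0 0;0 0 0 0 0 0;0 0 0 0 0 0")

```text
time: 18.45
ee_pos: [0.4478, -0.3653, 0.2297]
orientation: [3.118, 0.385, 0.0]
wrist_force: [-0.9, 0.2, -0.3]
finger_gap: 0.009
```

Run:
```python
from bench import r
from h import *
s=r.get_image("side");t=r.get_image("top");o=r.get_obs();print(o["time"],o["ee_pos"].round(4),o["qvel"].round(3),o["wrist_force"].round(2))
cv2.imwrite("pics/e.png",cv2.resize(s["image"][110:240,180:350,::-1],None,fx=4,fy=4))
cv2.imwrite("pics/f.png",t["image"][:,:,::-1])
T0=np.load("top0.npz")["image"].astype(int);S0=np.load("side0.npz")["image"].astype(int)
D=np.abs(t["image"].astype(int)-T0).max(2);E=np.abs(s["image"].astype(int)-S0).max(2)
# x0,y0,x1,y1
for n,A,b in[("spare top",D,(155,202,180,226)),("marker top",D,(240,255,312,282)),("tape top",D,(376,148,422,192)),("knobs top",D,(232,198,342,242)),("red top",D,(212,182,234,206)),
 ("spare side",E,(215,288,246,322)),("marker side",E,(314,188,332,242)),("tape side",E,(235,115,273,139)),("knobs side",E,(258,148,296,232)),("red side",E,(217,216,242,242)),("yellow side",E,(228,162,250,184)),("blue side",E,(232,142,252,160)),("green side",E,(224,188,246,210))]:
    q=A[b[1]:b[3],b[0]:b[2]];print(n,q.max(),(q>40).sum())
```

```text
18.55 [ 0.4476 -0.3655  0.2296] [ 0.001  0.     0.002 -0.001  0.001  0.     0.002] [-0.26 -0.78  0.06]
spare top 7 0
marker top 10 0
tape top 9 0
knobs top 10 0
red top 8 0
spare side 7 0
marker side 9 0
tape side 6 0
knobs side 11 0
red side 10 0
yellow side 232 120
blue side 150 86
green side 138 114
```

View pics/e.png

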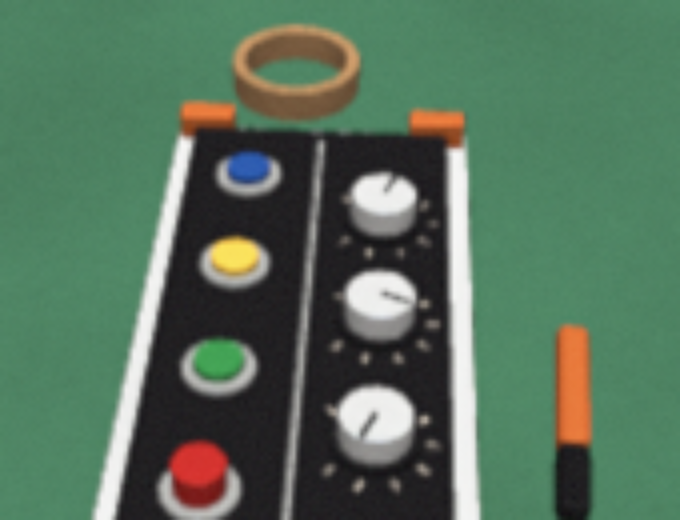

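View pics/f.png

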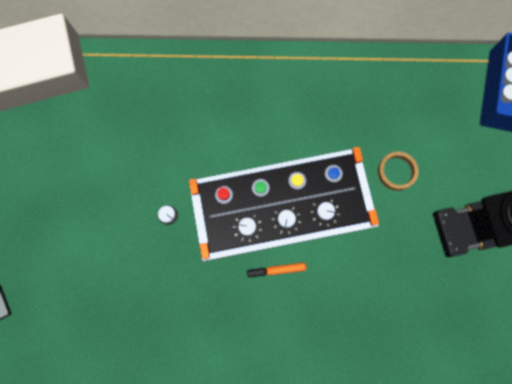

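Both views show blue, yellow and green down and red up. The knobs, spare knob, marker and tape match the first pictures, and the hand is clear and still. I'll hand the job in.

```bash
python3 -c "
from bench import r
print(r.sign_off())"
```

```text
the job is handed in; nothing more can be done
None
```

I pressed yellow, then blue, then green fully in with the shut fingertips, and handed the job in at about 18.6 s. There was about 3 N of resistance on the way in. At each stop the TCP held at 50.4–50.5 mm, where about 50 mm was expected, and the wrist force read 7.5–10.3 N.

**Final checks:** the pictures show all three caps staying down and red still out. Compared with the first pictures, the knobs, spare knob, marker, tape and red button are unchanged. The hand ended at 0.23 m height, beside the panel, with no contact force.

**Disagreement:** the wrist camera put the buttons about 4–6 mm off from the top view, more than the 2 mm calibration. I put this down partly to the cap sides showing in the mask. I used a compromise position within the 28 mm caps, and no check failed.

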